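File a thick parts case into a packed row and close the row up

ROBOT

A 7-joint arm with a two-finger parallel gripper is mounted at the origin on the work surface. World frame = base frame: x ahead of the robot, y to its left, z up, the work surface at z = 0. Lengths are in m, angles in rad, forces in N, time in s.
With the tool pointing down it reaches from about 0.425 to 0.925 m from the base axis. Payload 6.8 kg.
Tool frame: the origin (TCP) lies at the very end of the fingers, on their centre line; the grasp point (between the pads) lies 19 mm behind it; x points along the fingers, y is the direction in which the jaws open and shut, and the axes are right-handed (so a half turn about x gives the same grasp; the last joint's range is limited). The gripper opens to 88 mm and grips with 3 to 60 N. Pads are 20 mm wide; open, the fingers measure 115 mm over their backs; the gripper's body (75 mm by 178 mm) begins 61 mm behind the grasp point.
Start: joints at [1.014, 0.477, 0.022, 1.555, -0.011, 1.109, -0.083], TCP at [0.293, -0.608, 0.223] pointing down, gripper open.
Joint ranges: [-2.96, 2.96], [-0.34, 2.1], [-1.41, 1.46], [0.24, 2.44], [-1.37, 4.51], [0.17, 1.92], [-2.96, 2.96]. Speed limits (rad/s): [2.39, 2.39, 3.14, 3.14, 3.14, 3.14, 3.14].

INTERFACE

Orientations are given as a rotation vector (axis times angle).
In Python, from station import robot gives the robot as it stands.
- The arm moves only by the tool arm_command, never from a script. Its argument "plan" is a list of rows, each a list of 7 numbers: the shift along the tool's x, y, z in mm, then the turn, a rotation vector about the tool's x, y, z in degrees, then the closure, from 0 (fully open) to 1 (shut). A call has 1 to 5 rows; each row shifts and turns the pose as measured when the row begins, along the tool's axes as they then stand; what a row does not reach is not made up. A row lasts 1/10 s, in which the tool goes at most 50 mm and 8.59 degrees, less where a joint would pass 70% of its speed; a pose out of reach is approached as far as the arm can. A call is refused whole if a number of a shift passes 50 or a number of a turn 8.59, either way. A call with a gripper value outside its range is refused whole. The fingers move at their own pace and stop on an object; the grip force is fixed at half the most. Time passes only in rows, so rows that do not move let the fingers close. It gives the time, the measured TCP pose, the force and the opening at its end, in the units of the state.
- robot.sense(): the state, without advancing time (a new reading comes with each control period).
- robot.grab_frame(name): name is "scene" or "side" or "wrist"; returns a dict with "frame" (420x560x3 uint8, red, green, blue), "fx", "fy", "cx", "cy" (pixels), "D" ([k1, k2, p1, p2, k3] as OpenCV has them; the pictures are not rectified), "R" (3x3) and "t" (3): a world point X has camera coordinates R X + t; the wrist camera has in their place "hand_eye" (4x4, takes a point from camera to tool coordinates, whose origin is the TCP and whose axes are the tool frame's). Camera axes: x right, y down, z forward; pixel columns grow to the right and rows downward; lengths in m; the calibration is good to about 2 mm. A picture is of the moment at which its call begins: read the wrist's pose just before it. There is no depth.
- robot.job_done(): hands the job in, once; it reports no verdict.
The state is a dict: "t": time; "q": joint angles; "qd": joint speeds; "joint_efforts": joint torques, N m; "ee_pos": TCP position; "eef_rot": TCP orientation; "contact_force": force on the tool from outside, world axes, zero at the start; "ft_torque": the same for the moment, N m; "finger_gap": finger opening in m.
Only numpy, scipy, OpenCV 4.12 (cv2) and the standard library are available. Lean on these libraries where they do the work, as an engineer would, in place of code of your own. Each camera call takes 0.05 s, during which the arm holds its last target.

TASK

Stand the loose thick case, upright and lengthwise like the others, into the tight gap in the tray's row (in line with the marker clip) by pushing it in from the open front, nudging its neighbours apart, until it is fully home at the back wall, without tipping the others, lifting them out or disturbing the other things on the bench. Then slide the tray's end plate up until the row is snug, leave the whole row standing upright and pushed back against the back wall, and let go.

Things in the scene. Friction and masses are not known exactly. Their poses are not given: they have to be found in the camera images.
- thick_mid (a point): Centre (40 mm up) of the loose thick case: upright grey plastic case 130 long (its x) x 40 thick (its y) x 80 high, 0.4 kg, standing on the table left or right of the tray. Upright edges bevelled: over the last 20 at each end its thickness narrows from 40 to 24 (wedge-shaped ends, both alike).
- rack: Grey steel tray, fixed. Origin on the table below its middle; x from its open front to its back wall, y to its left, mm: deck top z 20, x -115..115, y -104..121; back wall inner face x 109, 45 high; fixed side wall inner face y -95, x -27..109, 60 high. The row stands at the back wall, fronts near x -21; the deck before it is an empty ledge. Thick case fully home: its centre at x 44.
- place (a point): Centre (60 mm above the table) that the thick case should have when home: the middle of the gap between two row cases; axes as the tray's. It is the row's 2nd, 3rd or 4th place of five, also shown by a 14 wide aluminium clip at the tray's front edge. The gap is about 30 wide: neighbours must slide 10 apart in all, and the row may end shifted by up to 10.
- rowA_mid (a point): Centre of a thin row case (the one next to the tray's fixed wall), standing loose in the tray: 130 long (x, front to back) x 28 thick (y) x 80 high, 0.28 kg, thickness narrowing to 16 over the last 20 at each end. Smooth: slides on the deck at about 1 N.
- rowB_mid (a point): Centre of a thin row case (one of the middle two), standing loose in the tray: 130 long (x, front to back) x 28 thick (y) x 80 high, 0.28 kg, thickness narrowing to 16 over the last 20 at each end. Smooth: slides on the deck at about 1 N.
- rowC_mid (a point): Centre of a thin row case (one of the middle two), standing loose in the tray: 130 long (x, front to back) x 28 thick (y) x 80 high, 0.28 kg, thickness narrowing to 16 over the last 20 at each end. Smooth: slides on the deck at about 1 N.
- rowD_mid (a point): Centre of a thin row case (the one next to the end plate), standing loose in the tray: 130 long (x, front to back) x 28 thick (y) x 80 high, 0.28 kg, thickness narrowing to 16 over the last 20 at each end. Smooth: slides on the deck at about 1 N.
- endplate_push (a point): Middle of the outer face (away from the row) of the sliding end plate, 40 mm above the deck: upright steel plate closing the tray's y side, 120 long (tray x) x 6 thick x 73 high. Axes as the tray's; the row lies to its -y. Free space outside it: it can be pushed there with shut fingers.
- endplate (a joint): Travel (m) of the end plate towards the row (to the tray's -y): 0 = right out, 190 mm from the fixed wall; starts at 0 to 0.012; stays where left (1.5 N friction, no spring). With the thick case in, the row is 152 mm thick in all, so snug is about 0.038.
- coupling: Bystander, leave alone: short upright steel tube, 60 across, 75 high (mm); origin at its underside.
- carton: Bystander, leave alone: small cardboard carton 100 x 75 x 55 (mm); origin at its underside.
- paste: Bystander, leave alone: metal can 68 across, 85 high (mm); origin at its underside.
- wrench: Bystander, leave alone: steel wrench lying flat (mm); origin at its underside.
- clamp: Bystander, leave alone: steel ring 60 across, 14 high (mm); origin at its underside.
- flange: Bystander, leave alone: dark steel flange plate 110 x 75 x 10 (mm); origin at its underside.
- driver: Bystander, leave alone: screwdriver lying beyond the tray (mm); origin at its underside.
There are look-alikes about, which are no part of the job. Leave any green look-alike of the part that bears rowA_mid alone.

How it is judged:
On the way, in this order (a step that is already met when the one before it is completed fails the run):
1. the thick case, upright on the deck, is fully home in its place (angle between thick_mid's own z axis and vertical below 0.06 rad and angle between the x axis of thick_mid and the x axis of rack, either way round below 0.1 rad and z of thick_mid in the frame of rack between 0.056 and 0.066 m and y of thick_mid in the frame of place between -0.018 and 0.018 m and x of thick_mid in the frame of rack above 0.036 m), for 0.1 s.
2. the end plate has been slid up so that the row is snug (value of joint endplate above 0.033 m), for 0.1 s.
At the end, for the whole second after the job is handed in: Thick case upright on the deck, lengthwise (0.1 rad), within 18 mm sideways of the marked place and 8 mm of fully home; the other four upright on the deck, within 11 mm of the back wall; end plate within 5 mm of the row's tight length; all at rest (all of step 1 and value of joint endplate above 0.033 m and linear speed of each of thick, rowA, rowB, rowC, rowD below 0.02 m/s and angle between each of rowA_mid, rowB_mid, rowC_mid, rowD_mid's own z axis and vertical below 0.08 rad and x of each of rowA_mid, rowB_mid, rowC_mid, rowD_mid in the frame of rack above 0.033 m and z of each of rowA_mid, rowB_mid, rowC_mid, rowD_mid in the frame of rack below 0.066 m); the robot touches nothing.
It fails at once if a row case is tipped by more than 0.35 rad (angle between any of rowA_mid, rowB_mid, rowC_mid, rowD_mid's own z axis and vertical above 0.35 rad).
It fails at once if a row case is lifted by more than 25 mm or drawn out of the row (z of any of rowA_mid, rowB_mid, rowC_mid, rowD_mid in the frame of rack above 0.085 m or x of any of rowA_mid, rowB_mid, rowC_mid, rowD_mid in the frame of rack below 0 m).
It fails at once if another thing on the bench is moved by more than 40 mm (distance of any of coupling, carton, paste, wrench, clamp, flange, driver from where it was at the start of the episode above 0.04 m).
It also fails if it takes over 69 s, if anything falls off the work surface, if the arm or the gripper's body presses on something with over 40 N, if the wrist force passes 120 N, or if a joint passes its speed limit or range.

## Working session

There is one attempt and no reset: what is moved stays moved. The work goes in short steps, Python scripts to look and compute and a tool call to move; the robot and the scene stay as the last step left them, time stands still between calls to the robot, and variables do not carry over. Pictures are saved under pics/ and viewed, and the job is handed in when it is done.

Besides the shell and the picture viewer there is one more tool, called after "Request:" as name(argument=value, ...), one argument or row to a line, values as JSON. arm_command: Moves the arm, as the interface text tells. Its arguments: {"type":"object","properties":{"plan":{"type":"array","items":{"type":"array","items":{"type":"number"}}}},"required":["plan"]}

```bash
mkdir -p pics; ls; cat > h.py <<'E'
import numpy as np, cv2
from scipy.spatial.transform import Rotation as Rn
from station import robot
def cam(n):
    s=robot.sense() if n=='wrist' else None
    f=robot.grab_frame(n)
    K=np.array([[f['fx'],0,f['cx']],[0,f['fy'],f['cy']],[0,0,1.]]);D=np.array(f['D'],float)
    if n=='wrist':
        T=np.eye(4);T[:3,:3]=Rn.from_rotvec(s['eef_rot']).as_matrix();T[:3,3]=s['ee_pos']
        W=T@np.array(f['hand_eye']);R=W[:3,:3].T;t=-R@W[:3,3]
    else: R=np.array(f['R']);t=np.array(f['t'])
    return dict(im=f['frame'][:,:,::-1].copy(),K=K,D=D,R=R,t=t)
def ray(c,uv):
    p=cv2.undistortPoints(np.array([[uv]],float),c['K'],c['D'])[0,0]
    return -c['R'].T@c['t'], c['R'].T@np.array([p[0],p[1],1])
def onz(c,uv,z):
    o,d=ray(c,uv); return o+d*(z-o[2])/d[2]
def proj(c,X):
    return cv2.projectPoints(np.array(X,float).reshape(-1,3),cv2.Rodrigues(c['R'])[0],c['t'],c['K'],c['D'])[0][:,0]
import pickle
def save(c,n): pickle.dump(c,open(n+'.pkl','wb'));cv2.imwrite('pics/'+n+'.png',c['im'])
def load(n): return pickle.load(open(n+'.pkl','rb'))
def crop(c,n,u0,v0,u1,v1,s):
    cv2.imwrite('pics/'+n+'.png',cv2.resize(c['im'][v0:v1,u0:u1],None,fx=s,fy=s,interpolation=cv2.INTER_CUBIC))
E
python3 - <<'E'
from h import *
for n in ['scene','side','wrist']:
    c=cam(n);save(c,n+'0');print(n,-c['R'].T@c['t'])
s=robot.sense();print(s['t'],s['ee_pos'],s['eef_rot'],s['finger_gap'],s['contact_force'])
E
```

```text
pics
scene [ 1.37943481 -0.4745195   0.63602098]
side [ 0.21428297 -1.04991535  1.01547766]
wrist [ 0.36953533 -0.5729122   0.38346993]
0.15 [ 0.2926943  -0.60775838  0.22195097] [ 1.97255241  0.45163748 -1.9732986 ] 0.08785232973762871 [-0.16193165  0.43095753 -0.5753283 ]
```

View pics/scene0.png

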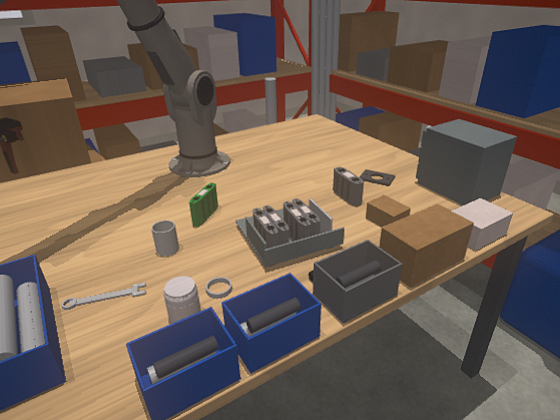

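View pics/side0.png

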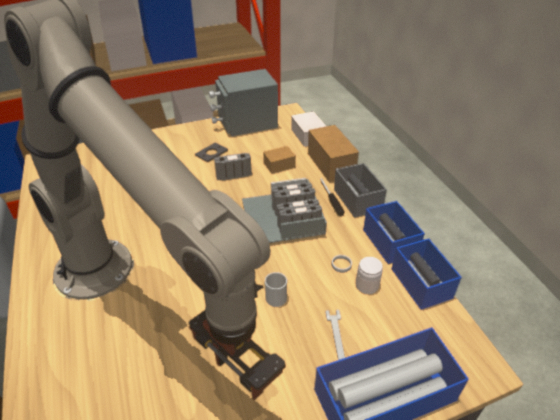

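View pics/wrist0.png

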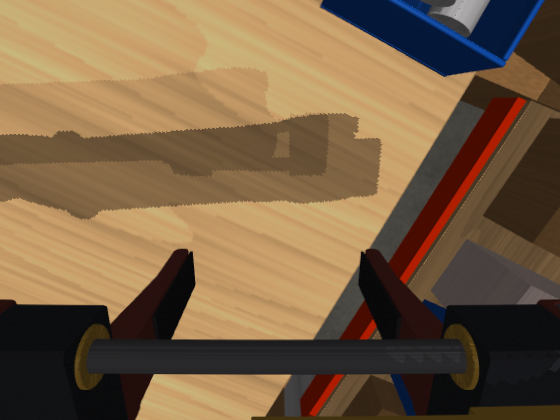

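The loose grey case is at scene (348,185) and side (233,167). A green look-alike is at scene (204,204) and must be left alone. The tray is at scene (290,232) and side (285,212). I'll enlarge these.

```bash
python3 - <<'E'
from h import *
a=load('scene0');crop(a,'c1',225,155,405,275,4.4)
b=load('side0');crop(b,'c2',190,135,350,255,4.9)
E
```

```text
(no output)
```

View pics/c1.png

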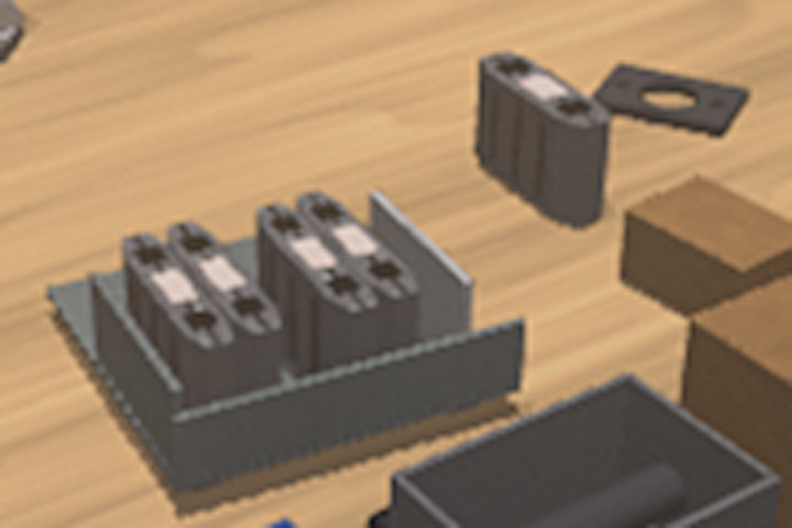

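View pics/c2.png

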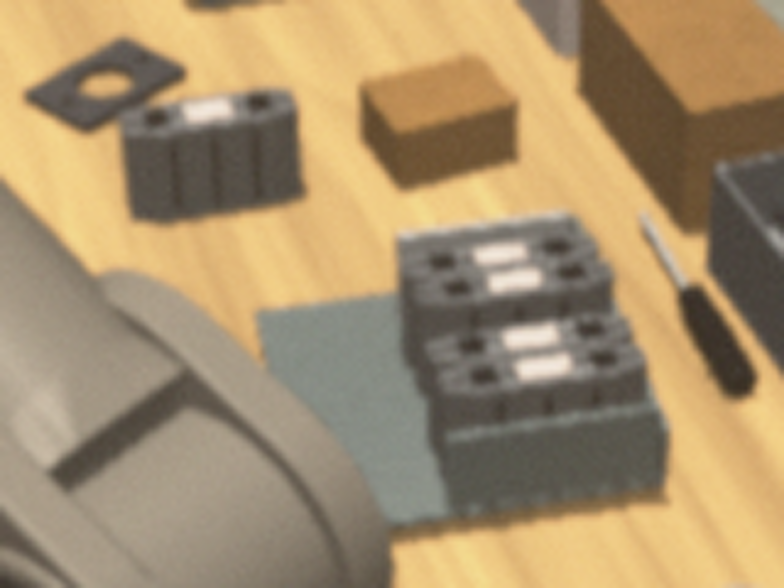

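```bash
python3 - <<'E'
from h import *
a=load('scene0');b=load('side0')
A=lambda x,y:(225+x/4.4,155+y/4.4)
B=lambda x,y:(190+x/4.9,135+y/4.9)
pr=lambda n,p:print(n,np.round(p,3))
for n,z,p,q in [('thick',.08,(545,85),(208,110)),('D',.1,(354,239),(500,252)),('C',.1,(312,251),(514,280)),('B',.1,(222,270),(532,336)),('A',.1,(176,286),(543,367))]:
    pr(n+' sc',onz(a,A(*p),z)); pr(n+' sd',onz(b,B(*q),z))
pr('deck FL',onz(b,B(258,315),.02))
pr('flange sc',onz(a,A(672,100),.01));pr('flange sd',onz(b,B(105,85),.01))
pr('carton',onz(a,(388,206),.055))
pr('coupl',onz(a,(165,226),.075));pr('green',onz(a,(204,187),.08))
E
```

```text
thick sc [0.522 0.302 0.08 ]
thick sd [0.523 0.299 0.08 ]
D sc [0.65  0.044 0.1  ]
D sd [0.652 0.045 0.1  ]
C sc [0.648 0.015 0.1  ]
C sd [0.65  0.015 0.1  ]
B sc [ 0.636 -0.04   0.1  ]
B sd [ 0.64  -0.042  0.1  ]
A sc [ 0.636 -0.071  0.1  ]
A sd [ 0.635 -0.071  0.1  ]
deck FL [0.509 0.132 0.02 ]
flange sc [0.492 0.466 0.01 ]
flange sd [0.479 0.463 0.01 ]
carton [0.705 0.294 0.055]
coupl [ 0.483 -0.282  0.075]
green [ 0.344 -0.116  0.08 ]
```

```bash
cat >> h.py <<'E'
def plan(pos,Rt,n=None):
    """print rows to go to world TCP pos with tool rotation Rt"""
    s=robot.sense();R=Rn.from_rotvec(s['eef_rot']);p=np.array(s['ee_pos'])
    d=np.array(pos)-p; rv=(Rt*R.inv()).as_rotvec()
    N=max(int(np.ceil(max(np.linalg.norm(d)*1000/48,np.degrees(np.linalg.norm(rv))/8.3,.5))),n or 1)
    print('N',N,'d',np.round(d*1000,1))
    for i in range(N):
        Ri=Rn.from_rotvec(rv*i/N)*R
        print(np.r_[Ri.inv().apply(d*1000/N).round(1),np.degrees(Ri.inv().apply(rv/N)).round(2)].tolist())
def down(yaw_deg):
    """tool x down, tool y at yaw (world) """
    a=np.radians(yaw_deg);y=np.array([np.cos(a),np.sin(a),0]);x=np.array([0,0,-1.])
    return Rn.from_matrix(np.c_[x,y,np.cross(x,y)])
def st():
    s=robot.sense();M=Rn.from_rotvec(s['eef_rot']).as_matrix()
    print('t',round(s['t'],2),'p',np.round(s['ee_pos'],4),'xax',M[:,0].round(3),'yaw_y',round(np.degrees(np.arctan2(M[1,1],M[0,1])),2),'F',np.round(s['contact_force'],1),'gap',round(s['finger_gap'],4))
E
python3 - <<'E'
from h import *
st()
f=robot.grab_frame('wrist');print(np.round(f['hand_eye'],3))
for y in(82.5,-97.5): print(y);plan((.52,.05,.33),down(y))
E
```

```text
t 0.15 p [ 0.2927 -0.6078  0.222 ] xax [-0.001  0.001 -1.   ] yaw_y -64.28 F [-0.2  0.4 -0.6] gap 0.0879
[[-0.    -0.305  0.952 -0.162]
 [ 1.    -0.     0.     0.002]
 [ 0.     0.952  0.305 -0.084]
 [ 0.     0.     0.     1.   ]]
82.5
N 18 d [227.3 657.8 107.9]
[-6.0, -27.5, -27.2, -8.15, -0.0, 0.0]
[-6.0, -23.3, -30.9, -8.15, -0.0, 0.0]
[-6.0, -18.7, -33.8, -8.15, -0.0, 0.0]
[-6.0, -13.7, -36.2, -8.15, -0.0, 0.0]
[-6.0, -8.4, -37.7, -8.15, -0.0, 0.0]
[-6.0, -3.0, -38.6, -8.15, -0.0, 0.0]
[-6.0, 2.5, -38.6, -8.15, -0.0, 0.0]
[-6.0, 7.9, -37.8, -8.15, -0.0, 0.0]
[-6.0, 13.2, -36.3, -8.15, -0.0, 0.0]
[-6.0, 18.2, -34.1, -8.15, -0.0, 0.0]
[-6.0, 22.9, -31.2, -8.15, -0.0, 0.0]
[-6.0, 27.1, -27.6, -8.15, -0.0, 0.0]
[-6.0, 30.7, -23.5, -8.15, -0.0, 0.0]
[-6.0, 33.7, -18.9, -8.15, -0.0, 0.0]
[-6.0, 36.1, -13.9, -8.15, -0.0, 0.0]
[-6.0, 37.7, -8.6, -8.15, -0.0, 0.0]
[-6.0, 38.5, -3.2, -8.15, -0.0, 0.0]
[-6.0, 38.6, 2.3, -8.15, -0.0, 0.0]
-97.5
N 15 d [227.3 657.8 107.9]
[-7.2, -32.9, -32.7, 2.21, 0.0, 0.0]
[-7.2, -34.2, -31.4, 2.21, 0.0, 0.0]
[-7.2, -35.4, -30.0, 2.21, 0.0, 0.0]
[-7.2, -36.5, -28.7, 2.21, 0.0, 0.0]
[-7.2, -37.6, -27.2, 2.21, 0.0, 0.0]
[-7.2, -38.6, -25.7, 2.21, 0.0, 0.0]
[-7.2, -39.6, -24.2, 2.21, 0.0, 0.0]
[-7.2, -40.5, -22.7, 2.21, 0.0, 0.0]
[-7.2, -41.3, -21.1, 2.21, 0.0, 0.0]
[-7.2, -42.1, -19.5, 2.21, 0.0, 0.0]
[-7.2, -42.8, -17.9, 2.21, 0.0, 0.0]
[-7.2, -43.5, -16.2, 2.21, 0.0, 0.0]
[-7.2, -44.1, -14.5, 2.21, 0.0, 0.0]
[-7.2, -44.6, -12.8, 2.21, 0.0, 0.0]
[-7.2, -45.1, -11.0, 2.21, 0.0, 0.0]
```

Request:
arm_command(
  plan=[
    [-10,-35,-33,2.2,0,0,0],
    [-10,-36,-31,2.2,0,0,0],
    [-10,-37,-30,2.2,0,0,0],
    [-10,-38,-28,2.2,0,0,0],
    [-10,-39,-27,2.2,0,0,0],
  ],
)

```text
t: 0.7
ee_pos: [0.3621, -0.3798, 0.2692]
eef_rot: [2.091, 0.253, -2.103]
contact_force: [1.6, 0.6, -0.4]
finger_gap: 0.0877
```

Request:
arm_command(
  plan=[
    [-10,-39,-28,2.2,0,0,0],
    [-10,-40,-28,2.2,0,0,0],
    [-10,-40,-28,2.2,0,0,0],
    [-10,-40,-28,2.2,0,0,0],
    [-10,-40,-28,2.2,0,0,0],
  ],
)

```text
t: 1.2
ee_pos: [0.4668, -0.1588, 0.3201]
eef_rot: [2.198, 0.04, -2.21]
contact_force: [0.1, -0.4, 0.1]
finger_gap: 0.088
```

```bash
python3 - <<'E'
from h import *
st();plan((.66,.03,.36),down(-97.5))
E
```

```text
t 1.2 p [ 0.4668 -0.1588  0.3201] xax [-0.006  0.001 -1.   ] yaw_y -87.96 F [ 0.1 -0.4  0.1] gap 0.088
N 6 d [193.2 188.8  39.9]
[-6.8, -30.3, -33.3, 1.59, 0.05, 0.01]
[-6.8, -31.2, -32.4, 1.59, 0.05, 0.01]
[-6.7, -32.1, -31.5, 1.59, 0.05, 0.01]
[-6.7, -33.0, -30.6, 1.59, 0.05, 0.01]
[-6.7, -33.8, -29.7, 1.59, 0.05, 0.01]
[-6.7, -34.6, -28.8, 1.59, 0.05, 0.01]
```

Request:
arm_command(
  plan=[
    [-7,-36,-40,1.9,0.1,0,0],
    [-7,-37,-39,1.9,0.1,0,0],
    [-7,-39,-38,1.9,0,0,0],
    [-7,-40,-37,1.9,0,0,0],
    [-7,-41,-36,1.9,0,0,0],
  ],
)

```text
t: 1.7
ee_pos: [0.6446, 0.014, 0.3535]
eef_rot: [-2.151, 0.149, 2.15]
contact_force: [0.6, -0.1, 0.5]
finger_gap: 0.0876
```

```bash
python3 - <<'E'
from h import *
st();c=cam('wrist');save(c,'w1')
E
```

```text
t 1.7 p [0.6446 0.014  0.3535] xax [ 0.001 -0.001 -1.   ] yaw_y -97.89 F [ 0.6 -0.1  0.5] gap 0.0876
```

View pics/w1.png

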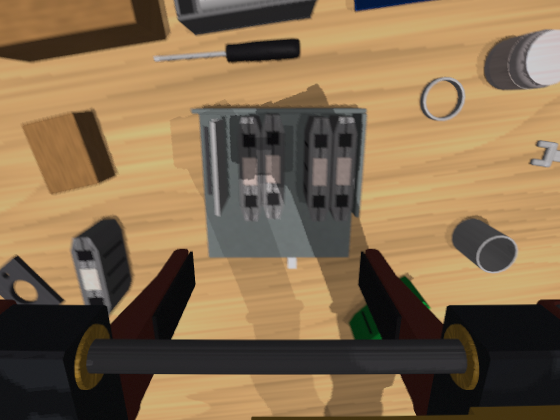

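The wrist view shows the tray (corners about (208,258), (350,258), (366,110), (192,110)). The gap lies between the cases at columns 273 and 318, and the clip is at (292,263). I'll enlarge it to measure.

```bash
python3 - <<'E'
from h import *
st();c=cam('wrist');save(c,'w2');crop(c,'w2a',180,95,380,275,3.9);crop(c,'w2b',40,200,180,320,5.5)
E
```

```text
t 1.75 p [0.6486 0.0223 0.3531] xax [ 0.003  0.005 -1.   ] yaw_y -97.53 F [2.6 4.1 0.7] gap 0.0881
```

View pics/w2a.png

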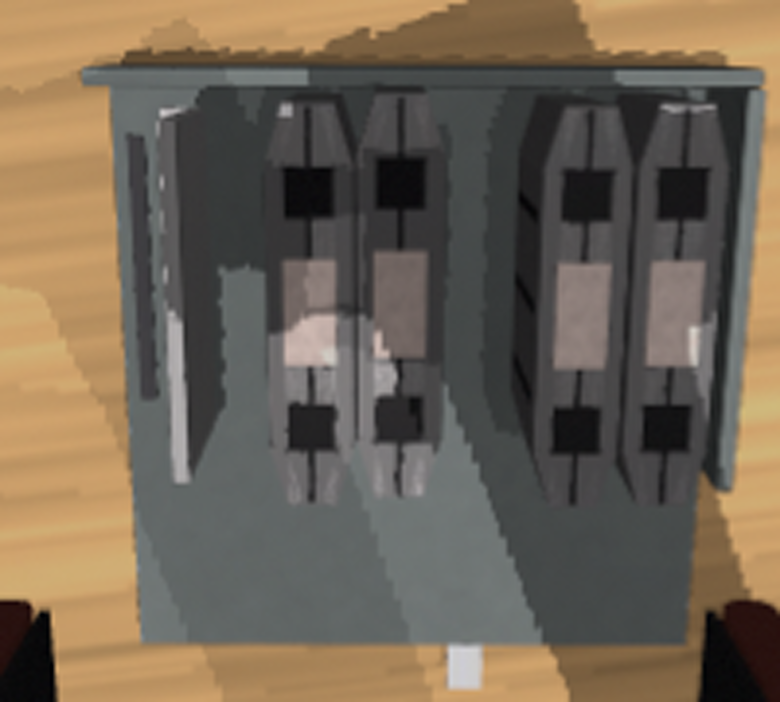

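View pics/w2b.png

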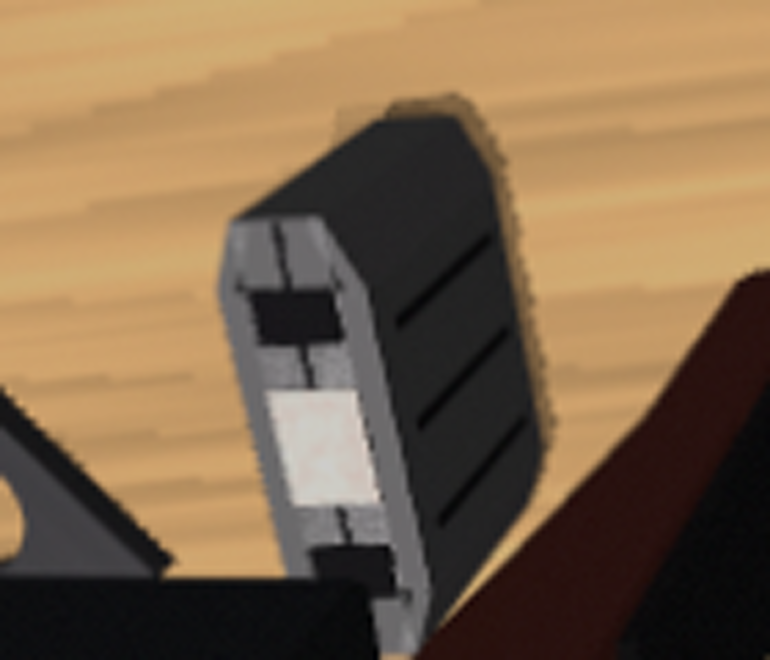

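```bash
python3 - <<'E'
from h import *
c=load('w2');A=lambda x,y:(180+x/3.9,95+y/3.9);B=lambda x,y:(40+x/5.5,200+y/5.5)
pr=lambda n,p:print(n,np.round(p,4))
FL=onz(c,A(140,642),.02);FR=onz(c,A(687,643),.02);pr('FL',FL);pr('FR',FR)
v=FL-FR;print(np.linalg.norm(v),'th',np.degrees(np.arctan2(-v[0],v[1])))
o=None
# origin: FR at local(-115,-104), FL (-115,121)
th=np.arctan2(-v[0],v[1]);ex=np.array([np.cos(th),np.sin(th)]);ey=np.array([-ex[1],ex[0]])
O=((FL+FR)/2)[:2]-(-.115*ex+.0085*ey);print('O',O)
loc=lambda p:((p[:2]-O)@ex,(p[:2]-O)@ey)
for n,p,z in [('clip',(465,667),.02),('D f',(312,500),.1),('D r',(309,100),.1),('C f',(399,495),.1),('C r',(401,95),.1),('B f',(573,502),.1),('B r',(591,108),.1),('A f',(660,500),.1),('A r',(687,108),.1),
 ('Dlab',(310,313),.1),('Clab',(401,313),.1),('Blab',(583,316),.1),('Alab',(676,314),.1),('plate f',(181,483),.093),('plate r',(170,110),.093),('bw L',(112,90),.02),('wallR f',(727,490),.08)]:
    P=onz(c,A(*p),z);print(n,np.round(P,4),'loc',np.round(np.array(loc(P))*1000,1))
for n,p in [('T lab',(325,448)),('T r',(277,215)),('T slot1',(298,318)),('T slot2',(355,573)),('lab tl',(267,392)),('tr',(362,392)),('br',(380,507)),('bl',(292,503))]:
    pr(n,onz(c,B(*p),.08))
E
```

```text
FL [0.5073 0.139  0.02  ]
FR [ 0.4776 -0.0844  0.02  ]
0.2253852188491117 th -7.564357089746578
O [0.6052972  0.00373442]
clip [0.4786 0.0075 0.02  ] loc [-126.  -13.]
D f [0.5875 0.0514 0.1   ] loc [-23.9  45. ]
D r [0.7154 0.0336 0.1   ] loc [105.3  44.1]
C f [0.5855 0.0225 0.1   ] loc [-22.1  16. ]
C r [0.7132 0.0056 0.1   ] loc [106.7  16.1]
B f [ 0.5755 -0.0347  0.1   ] loc [-24.5 -42. ]
B r [ 0.7019 -0.0513  0.1   ] loc [103.  -41.8]
A f [ 0.5724 -0.0635  0.1   ] loc [-23.7 -71. ]
A r [ 0.6981 -0.0803  0.1   ] loc [103.1 -71.1]
Dlab [0.6502 0.0429 0.1   ] loc [39.4 44.7]
Clab [0.6464 0.0141 0.1   ] loc [39.4 15.7]
Blab [ 0.6379 -0.0433  0.1   ] loc [ 38.5 -42.3]
Alab [ 0.6347 -0.0728  0.1   ] loc [ 39.2 -72. ]
plate f [0.5968 0.0951 0.093 ] loc [-20.4  89.5]
plate r [0.7179 0.0772 0.093 ] loc [101.9  87.6]
bw L [0.7251 0.1086 0.02  ] loc [105.  119.7]
wallR f [ 0.5654 -0.0904  0.08  ] loc [-27.2 -98.6]
T lab [0.5217 0.2992 0.08  ]
T r [0.5879 0.292  0.08  ]
T slot1 [0.5593 0.2952 0.08  ]
T slot2 [0.4836 0.3023 0.08  ]
lab tl [0.5397 0.3097 0.08  ]
tr [0.5365 0.2846 0.08  ]
br [0.5026 0.2896 0.08  ]
bl [0.5067 0.313  0.08  ]
```

```bash
python3 - <<'E'
from h import *
st();plan((.51,.301,.14),down(-96))
E
```

```text
t 1.8 p [0.6463 0.0199 0.3525] xax [ 0.001  0.004 -1.   ] yaw_y -97.36 F [ 0.9  0.5 -0.6] gap 0.0881
N 8 d [-136.3  281.1 -212.5]
[26.7, -32.6, 21.4, -0.17, -0.0, 0.03]
[26.7, -32.6, 21.3, -0.17, -0.0, 0.03]
[26.6, -32.7, 21.2, -0.17, -0.0, 0.03]
[26.6, -32.8, 21.1, -0.17, -0.0, 0.03]
[26.6, -32.9, 21.0, -0.17, -0.0, 0.03]
[26.6, -32.9, 20.9, -0.17, -0.0, 0.03]
[26.6, -33.0, 20.8, -0.17, -0.0, 0.03]
[26.6, -33.1, 20.7, -0.17, -0.0, 0.03]
```

Request:
arm_command(
  plan=[
    [20,-38,24,-0.2,0,0,0],
    [20,-38,24,-0.2,0,0,0],
    [22,-38,24,-0.2,0,0,0],
    [22,-38,24,-0.2,0,0,0],
    [20,-38,20,-0.2,0,0,0],
  ],
)

```text
t: 2.3
ee_pos: [0.5592, 0.2149, 0.2486]
eef_rot: [-2.164, 0.134, 2.15]
contact_force: [0.8, -0.0, -0.3]
finger_gap: 0.0878
```

Request:
arm_command(
  plan=[
    [15,-35,10,0,0,0,0],
    [10,-20,5,0,0,0,0],
    [0,0,0,0,0,0,0],
  ],
)

```text
t: 2.6
ee_pos: [0.5443, 0.278, 0.2194]
eef_rot: [-2.163, 0.124, 2.162]
contact_force: [-0.7, 0.2, 0.2]
finger_gap: 0.0877
```

```bash
python3 - <<'E'
from h import *
st();c=cam('wrist');save(c,'w3');st()
E
```

```text
t 2.6 p [0.5443 0.278  0.2194] xax [ 0.    -0.001 -1.   ] yaw_y -96.56 F [-0.7  0.2  0.2] gap 0.0877
t 2.65 p [0.5453 0.2763 0.2202] xax [ 0.001 -0.001 -1.   ] yaw_y -96.67 F [ 0.3  0.  -1. ] gap 0.0879
```

View pics/w3.png

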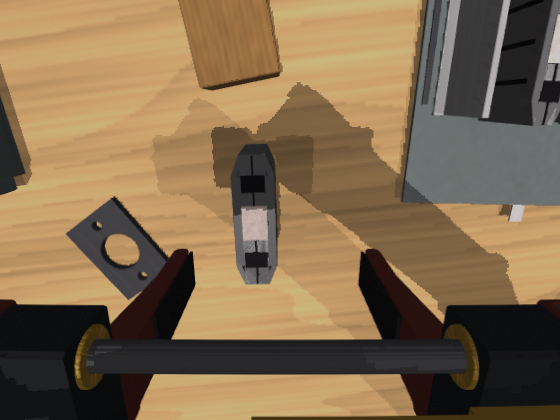

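The case is seen cleanly from above: front end (258,283), rear end (256,147), label (255,223), with the flange clear to its left.

```bash
python3 - <<'E'
from h import *
c=load('w3');crop(c,'w3a',215,135,300,295,3.6)
for p in [(257.5,283),(256,147),(255,223),(252.5,184),(256.5,260)]: print(p,np.round(onz(c,p,.08),4))
plan((.51,.301,.14),down(-96))
E
```

```text
(257.5, 283) [0.4594 0.3051 0.08  ]
(256, 147) [0.5933 0.2887 0.08  ]
(255, 223) [0.523  0.2991 0.08  ]
(252.5, 184) [0.5606 0.2963 0.08  ]
(256.5, 260) [0.4847 0.3028 0.08  ]
N 2 d [-35.3  24.7 -80.2]
[40.0, -10.3, 19.0, -0.33, -0.04, -0.03]
[40.1, -10.4, 18.9, -0.33, -0.04, -0.03]
```

View pics/w3a.png

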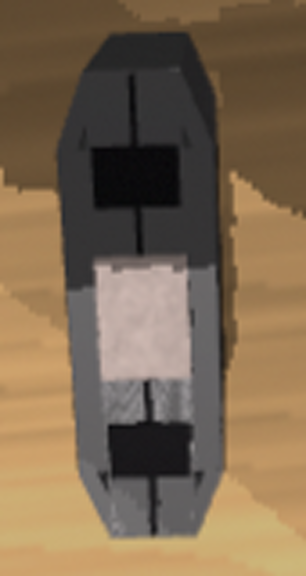

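Request:
arm_command(
  plan=[
    [38,-11,18,-0.7,0,0,0],
    [38,-11,18,-0.6,0,0,0],
    [0,0,0,0,0,0,0],
  ],
)

```text
t: 2.95
ee_pos: [0.5168, 0.2968, 0.1454]
eef_rot: [-2.179, 0.112, 2.161]
contact_force: [-0.7, -1.2, -0.6]
finger_gap: 0.0876
```

```bash
python3 - <<'E'
from h import *
st();plan((.5115,.300,.030),down(-95))
E
```

```text
t 2.95 p [0.5168 0.2968 0.1454] xax [ 0.008 -0.002 -1.   ] yaw_y -95.82 F [-0.7 -1.2 -0.6] gap 0.0876
N 3 d [  -5.3    3.2 -115.4]
[38.4, -0.9, 2.2, -0.27, -0.16, -0.02]
[38.5, -0.9, 2.1, -0.27, -0.16, -0.02]
[38.5, -0.9, 2.0, -0.27, -0.16, -0.02]
```

Request:
arm_command(
  plan=[
    [38,-1,3,-0.4,-0.2,0,0],
    [38,-1,2,-0.3,-0.2,0,0],
    [28,-1,2,-0.2,0,0,0],
    [8,0,0,0,0,0,0],
  ],
)

```text
t: 3.35
ee_pos: [0.5239, 0.2936, 0.04]
eef_rot: [-2.189, 0.106, 2.153]
contact_force: [-0.9, 0.1, 0.2]
finger_gap: 0.0881
```

```bash
python3 - <<'E'
from h import *
st();plan((.5115,.300,.030),down(-95))
E
```

```text
t 3.35 p [0.5239 0.2936 0.04  ] xax [ 0.017 -0.001 -1.   ] yaw_y -95.6 F [-0.9  0.1  0.2] gap 0.0881
N 1 d [-12.4   6.4 -10. ]
[9.8, -5.2, 13.1, -0.6, -0.94, 0.06]
```

Request:
arm_command(
  plan=[
    [8,-4,12,-0.6,-0.9,0,0],
    [2,-1,2,0,0,0,0],
    [0,0,0,0,0,0,0],
  ],
)

```text
t: 3.65
ee_pos: [0.5149, 0.2983, 0.0333]
eef_rot: [-2.179, 0.098, 2.168]
contact_force: [-0.2, 0.1, 0.4]
finger_gap: 0.0881
```

```bash
python3 - <<'E'
from h import *
st();plan((.5115,.300,.030),down(-95))
E
```

```text
t 3.65 p [0.5149 0.2983 0.0333] xax [ 0.005  0.002 -1.   ] yaw_y -95.28 F [-0.2  0.1  0.4] gap 0.0881
N 1 d [-3.4  1.7 -3.3]
[3.3, -1.4, 3.5, -0.28, -0.28, 0.12]
```

Good; close.

Request:
arm_command(
  plan=[
    [2,-1,2,-0.2,-0.3,0,1],
    [0,0,0,0,0,0,1],
    [0,0,0,0,0,0,1],
    [0,0,0,0,0,0,1],
    [0,0,0,0,0,0,1],
  ],
)

```text
t: 4.15
ee_pos: [0.5151, 0.3008, 0.0349]
eef_rot: [-2.179, 0.09, 2.169]
contact_force: [-0.2, 0.2, -0.1]
finger_gap: 0.0509
```

Request:
arm_command(
  plan=[
    [0,0,0,0,0,0,1],
    [0,0,0,0,0,0,1],
    [-10,0,0,0,0,0,1],
    [-25,0,0,0,0,0,1],
    [-30,0,0,0,0,0,1],
  ],
)

```text
t: 4.65
ee_pos: [0.5102, 0.2973, 0.0964]
eef_rot: [-2.17, 0.099, 2.185]
contact_force: [0.8, -0.2, -4.4]
finger_gap: 0.0397
```

```bash
python3 - <<'E'
from h import *
st();c=cam('side');save(c,'s1');crop(c,'s1a',150,70,350,230,3.9)
c=cam('wrist');save(c,'w4')
E
```

```text
t 4.65 p [0.5102 0.2973 0.0964] xax [-0.007 -0.002 -1.   ] yaw_y -95.02 F [ 0.8 -0.2 -4.4] gap 0.0397
```

View pics/s1a.png

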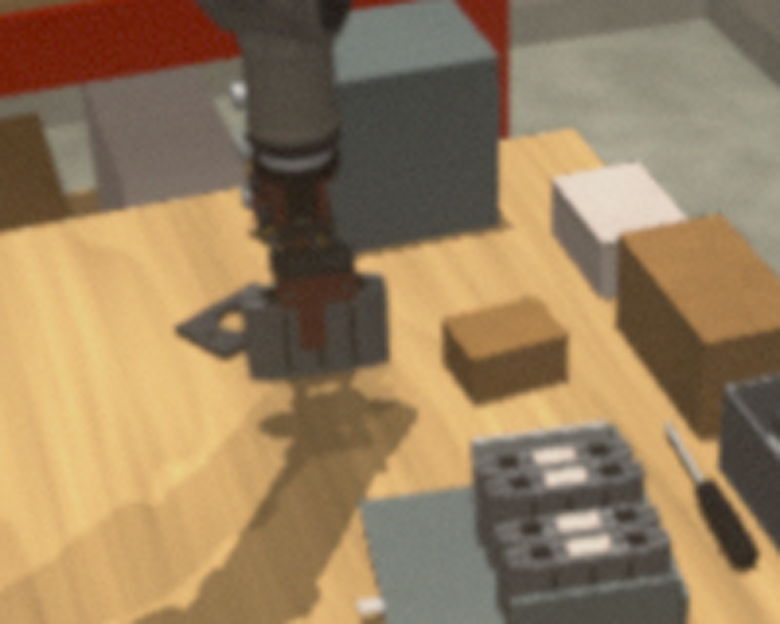

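View pics/w4.png

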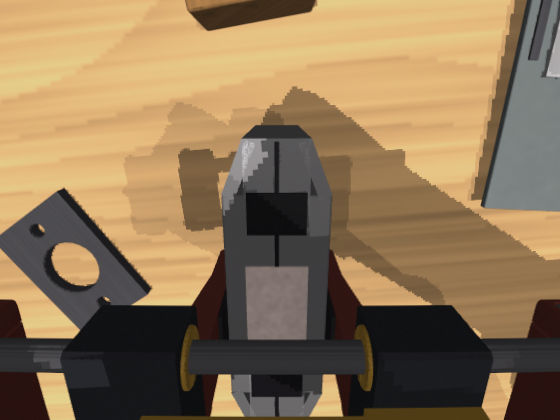

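```bash
python3 - <<'E'
from h import *
st();plan((.4995,.0046,.16),down(-97.6))
E
```

```text
t 4.75 p [0.5134 0.2996 0.1003] xax [ 0.001  0.003 -1.   ] yaw_y -95.04 F [ 1.9  0.6 -4.8] gap 0.0394
N 7 d [ -13.9 -295.    59.7]
[-8.6, 42.1, -1.7, 0.37, -0.01, 0.02]
[-8.6, 42.1, -2.0, 0.37, -0.01, 0.02]
[-8.6, 42.1, -2.3, 0.37, -0.01, 0.02]
[-8.6, 42.1, -2.5, 0.37, -0.01, 0.02]
[-8.6, 42.1, -2.8, 0.37, -0.01, 0.02]
[-8.6, 42.1, -3.1, 0.37, -0.01, 0.02]
[-8.5, 42.1, -3.3, 0.37, -0.01, 0.02]
```

Request:
arm_command(
  plan=[
    [-30,20,-2,0.4,0,0,1],
    [-30,30,-2,0.4,0,0,1],
    [-5,42,-2,0.4,0,0,1],
    [0,42,-3,0.4,0,0,1],
    [0,42,-3,0.4,0,0,1],
  ],
)

```text
t: 5.25
ee_pos: [0.5038, 0.1243, 0.1626]
eef_rot: [-2.158, 0.116, 2.165]
contact_force: [1.1, -0.8, -4.4]
finger_gap: 0.0398
```

```bash
python3 - <<'E'
from h import *
st();plan((.4995,.0046,.16),down(-97.6))
E
```

```text
t 5.25 p [0.5038 0.1243 0.1626] xax [-0.003  0.005 -1.   ] yaw_y -96.39 F [ 1.1 -0.8 -4.4] gap 0.0398
N 3 d [  -4.3 -119.7   -2.6]
[0.7, 39.8, -3.0, 0.4, 0.07, 0.09]
[0.7, 39.8, -3.3, 0.4, 0.07, 0.09]
[0.8, 39.8, -3.6, 0.4, 0.07, 0.09]
```

Request:
arm_command(
  plan=[
    [0,40,-3,0.4,0,0.2,1],
    [0,38,-3,0.4,0,0.1,1],
    [0,30,-3,0.4,0,0,1],
    [0,5,0,0,0,0,1],
    [0,0,0,0,0,0,1],
  ],
)

```text
t: 5.75
ee_pos: [0.4931, -0.0029, 0.1567]
eef_rot: [-2.135, 0.163, 2.163]
contact_force: [0.0, 0.7, -4.7]
finger_gap: 0.0399
```

```bash
python3 - <<'E'
from h import *
st();plan((.4995,.0046,.16),down(-97.6))
c=cam('wrist');save(c,'w5')
E
```

```text
t 5.75 p [ 0.4931 -0.0029  0.1567] xax [-0.013 -0.006 -1.   ] yaw_y -98.3 F [ 0.   0.7 -4.7] gap 0.0399
N 1 d [6.4 7.5 3.3]
[-3.4, -8.4, -5.2, -0.7, 0.72, -0.43]
```

View pics/w5.png

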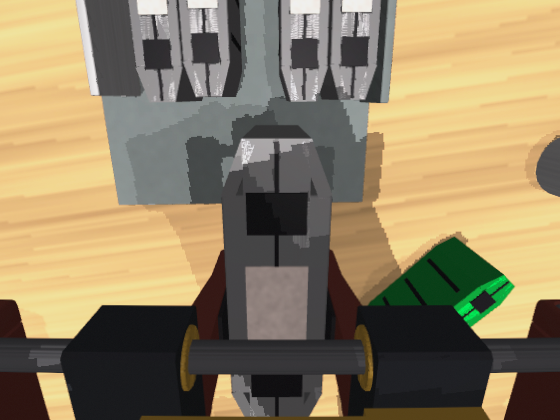

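The view shows the held case square at column 277. Row fronts are at row 100, with C at column 206, B at 304, and the gap between. I'll re-measure the gap line from here.

```bash
python3 - <<'E'
from h import *
c=load('w5')
crop(c,'w5a',120,0,400,210,2.8)
th=np.radians(-7.56);ex=np.array([np.cos(th),np.sin(th)]);ey=np.array([-ex[1],ex[0]]);O=np.array([.6053,.0037])
for n,p,z in [('C slot',(204.5,49),.1),('B slot',(304.5,52),.1),('Clab',(206,7),.1),('Blab',(305,7),.1),('Cfront',(205,100),.1),('Bf',(303,100),.1),('FL',(119,204),.02),('FR',(363,201),.02)]:
    P=onz(c,p,z);print(n,P.round(4),((P[:2]-O)@ex*1000).round(1),((P[:2]-O)@ey*1000).round(1))
E
```

```text
C slot [0.6121 0.0203 0.1   ] 4.6 17.4
B slot [ 0.602  -0.0374  0.1   ] 2.2 -41.2
Clab [0.6335 0.015  0.1   ] 26.5 14.9
Blab [ 0.6254 -0.0405  0.1   ] 25.7 -41.2
Cfront [0.5841 0.0259 0.1   ] -24.0 19.2
Bf [ 0.5753 -0.0333  0.1   ] -24.8 -40.6
FL [0.5083 0.1385 0.02  ] -113.9 120.8
FR [ 0.4781 -0.0838  0.02  ] -114.6 -103.5
```

View pics/w5a.png

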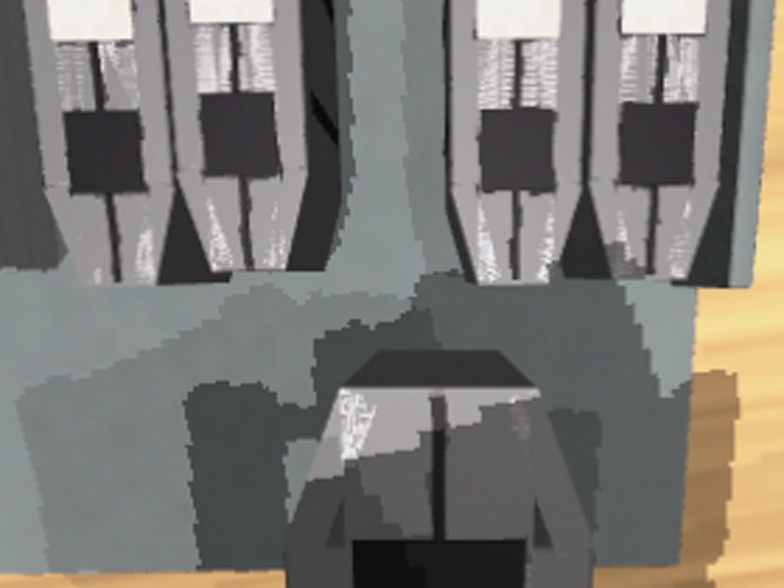

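```bash
python3 - <<'E'
from h import *
st();plan((.4996,.0051,.10),down(-97.6))
E
```

```text
t 5.8 p [ 0.493  -0.0027  0.1566] xax [-0.014 -0.006 -1.   ] yaw_y -98.26 F [-0.7 -1.1 -3.8] gap 0.0401
N 2 d [  6.6   7.8 -56.6]
[28.2, -4.5, -3.1, -0.33, 0.37, -0.22]
[28.3, -4.4, -2.9, -0.33, 0.37, -0.22]
```

Request:
arm_command(
  plan=[
    [22,-5,-4,-0.3,0.4,-0.2,1],
    [22,-4,-3,-0.3,0.4,-0.2,1],
    [15,0,0,0,0,0,1],
    [0,0,0,0,0,0,1],
  ],
)

```text
t: 6.2
ee_pos: [0.5016, 0.0117, 0.0952]
eef_rot: [-2.158, 0.133, 2.153]
contact_force: [-0.1, -0.3, -4.4]
finger_gap: 0.0398
```

```bash
python3 - <<'E'
from h import *
st();plan((.4996,.0051,.058),down(-97.6))
E
```

```text
t 6.2 p [0.5016 0.0117 0.0952] xax [ 0.003  0.002 -1.   ] yaw_y -97.18 F [-0.1 -0.3 -4.4] gap 0.0398
N 1 d [ -2.   -6.6 -37.2]
[37.1, 6.9, 1.2, 0.42, -0.14, 0.15]
```

Request:
arm_command(
  plan=[
    [18,6,1,0.4,-0.1,0.1,1],
    [12,0,0,0,0,0,1],
    [4,0,0,0,0,0,1],
    [0,0,0,0,0,0,1],
  ],
)

```text
t: 6.6
ee_pos: [0.5016, 0.0109, 0.0614]
eef_rot: [-2.158, 0.132, 2.152]
contact_force: [0.2, 0.4, -4.0]
finger_gap: 0.0395
```

```bash
python3 - <<'E'
from h import *
st();plan((.4996,.0051,.057),down(-97.6))
E
```

```text
t 6.6 p [0.5016 0.0109 0.0614] xax [ 0.003  0.003 -1.   ] yaw_y -97.22 F [ 0.2  0.4 -4. ] gap 0.0395
N 1 d [-2.  -5.8 -4.4]
[4.4, 6.0, 1.3, 0.38, -0.14, 0.19]
```

Request:
arm_command(
  plan=[
    [3,5,0,0.4,-0.1,0.2,1],
    [1,1,0,0,0,0,1],
    [0,0,0,0,0,0,1],
  ],
)

```text
t: 6.9
ee_pos: [0.5023, 0.0052, 0.0588]
eef_rot: [-2.156, 0.143, 2.149]
contact_force: [-0.1, 0.0, -4.4]
finger_gap: 0.04
```

```bash
python3 - <<'E'
from h import *
st();plan((.4996,.0051,.057),down(-97.6))
c=cam('wrist');save(c,'w6');st()
E
```

```text
t 6.9 p [0.5023 0.0052 0.0588] xax [ 0.004 -0.    -1.   ] yaw_y -97.61 F [-0.1  0.  -4.4] gap 0.04
N 1 d [-2.7 -0.1 -1.8]
[1.7, 0.4, 2.7, -0.01, -0.2, 0.02]
t 6.95 p [0.5023 0.0051 0.0588] xax [ 0.004 -0.    -1.   ] yaw_y -97.62 F [ 1.1 -0.3 -4.6] gap 0.0399
```

View pics/w6.png

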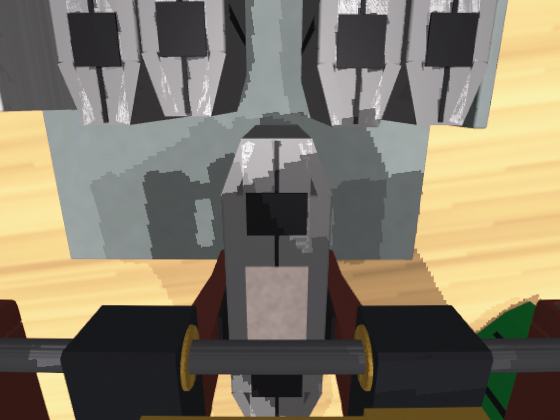

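Request:
arm_command(
  plan=[
    [1,-2,-4,0,-0.2,0,1],
    [1,0,-8,0,0,0,1],
    [0,0,-8,0,0,0,1],
    [0,0,-8,0,0,0,1],
  ],
)

```text
t: 7.35
ee_pos: [0.5324, 0.0033, 0.0573]
eef_rot: [-2.153, 0.143, 2.152]
contact_force: [-0.5, 0.1, -4.5]
finger_gap: 0.04
```

```bash
cat >> h.py <<'E'
_th=np.radians(-7.56);ex=np.array([np.cos(_th),np.sin(_th)]);ey=np.array([-ex[1],ex[0]]);O=np.array([.6053,.0037])
def loc(p): return np.array([(np.array(p)[:2]-O)@ex,(np.array(p)[:2]-O)@ey])*1000
def W(x,y,z): return np.r_[O+ex*x/1000+ey*y/1000,z]
E
python3 - <<'E'
from h import *
st();print(loc(robot.sense()['ee_pos']))
plan(W(-60,-12,.057),down(-97.6))
E
```

```text
t 7.35 p [0.5324 0.0033 0.0573] xax [ 0.001  0.    -1.   ] yaw_y -97.61 F [-0.5  0.1 -4.5] gap 0.04
[-72.22556593  -9.98409278]
N 1 d [11.9 -3.6 -0.3]
[0.3, 2.0, -12.2, -0.01, -0.04, 0.02]
```

Request:
arm_command(
  plan=[
    [0,1,-8,0,0,0,1],
    [0,0,-8,0,0,0,1],
    [0,0,0,0,0,0,1],
  ],
)

```text
t: 7.65
ee_pos: [0.5507, -0.0003, 0.057]
eef_rot: [-2.153, 0.143, 2.152]
contact_force: [0.5, 0.6, -3.9]
finger_gap: 0.0402
```

```bash
python3 - <<'E'
from h import *
st();print(loc(robot.sense()['ee_pos']))
c=cam('wrist');save(c,'w7')
E
```

```text
t 7.65 p [ 5.507e-01 -3.000e-04  5.700e-02] xax [ 0.  0. -1.] yaw_y -97.65 F [ 0.5  0.6 -3.9] gap 0.0402
[-53.58466693 -11.1811113 ]
```

View pics/w7.png

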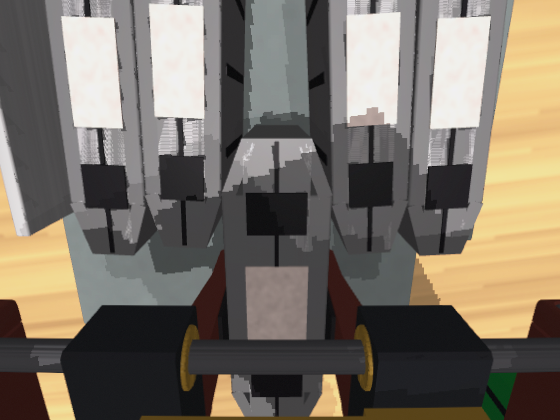

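Request:
arm_command(
  plan=[
    [0,0,-7,0,0,0,1],
    [0,0,-4,0,0,0,1],
    [0,0,0,0,0,0,1],
  ],
)

```text
t: 8.0
ee_pos: [0.5609, -0.0017, 0.0566]
eef_rot: [-2.151, 0.143, 2.154]
contact_force: [0.1, -0.0, -4.7]
finger_gap: 0.0401
```

```bash
python3 - <<'E'
from h import *
st();print(loc(robot.sense()['ee_pos']))
c=cam('wrist');save(c,'w8');c=cam('side');crop(c,'s8',200,120,360,250,4.8)
E
```

```text
t 8.0 p [ 0.5609 -0.0017  0.0566] xax [-0.002  0.    -1.   ] yaw_y -97.62 F [ 0.1 -0.  -4.7] gap 0.0401
[-43.33799137 -11.2386191 ]
```

View pics/w8.png

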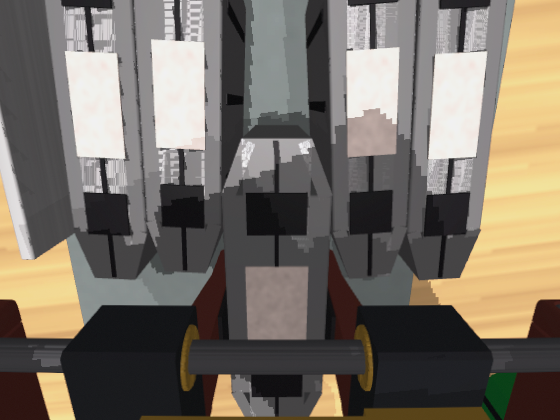

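View pics/s8.png

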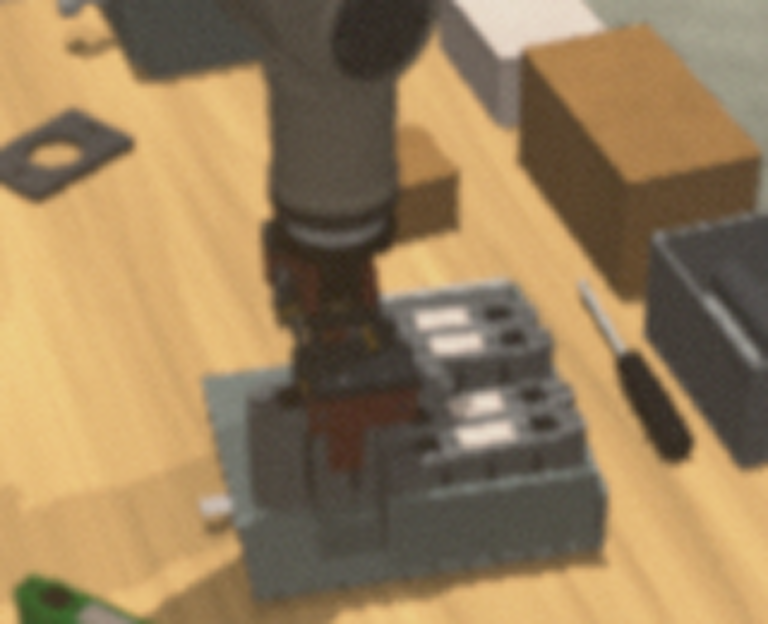

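Request:
arm_command(
  plan=[
    [1,0,0,0,0,0,1],
    [0,0,0,0,0,0,0.3],
    [0,0,0,0,0,0,0.3],
    [0,0,0,0,0,0,0.3],
  ],
)

```text
t: 8.5
ee_pos: [0.5624, -0.0015, 0.0573]
eef_rot: [-2.155, 0.142, 2.149]
contact_force: [-1.0, 0.9, -0.4]
finger_gap: 0.0593
```

```bash
python3 - <<'E'
from h import *
st();print(loc(robot.sense()['ee_pos']))
E
```

```text
t 8.5 p [ 0.5624 -0.0015  0.0573] xax [ 0.003  0.    -1.   ] yaw_y -97.61 F [-1.   0.9 -0.4] gap 0.0593
[-41.83063006 -10.75486879]
```

Request:
arm_command(
  plan=[
    [-30,0,0,0,0,0,0.3],
    [-35,0,0,0,0,0,0.3],
    [-15,0,20,0,0,0,0.7],
    [0,0,40,0,0,0,1],
    [0,0,28,0,0,0,1],
  ],
)

```text
t: 9.0
ee_pos: [0.4777, 0.0108, 0.1417]
eef_rot: [-2.161, 0.142, 2.141]
contact_force: [-0.5, 0.3, 0.4]
finger_gap: 0.0409
```

```bash
python3 - <<'E'
from h import *
st();print(loc(robot.sense()['ee_pos']));plan(W(-125,-12,.12),down(-97.6))
c=cam('wrist');save(c,'w9')
E
```

```text
t 9.0 p [0.4777 0.0108 0.1417] xax [ 0.01   0.002 -1.   ] yaw_y -97.69 F [-0.5  0.3  0.4] gap 0.0409
[-127.40038188   -9.75242768]
N 1 d [  2.1  -2.5 -21.7]
[21.7, 2.3, -2.2, -0.09, -0.53, 0.17]
```

View pics/w9.png

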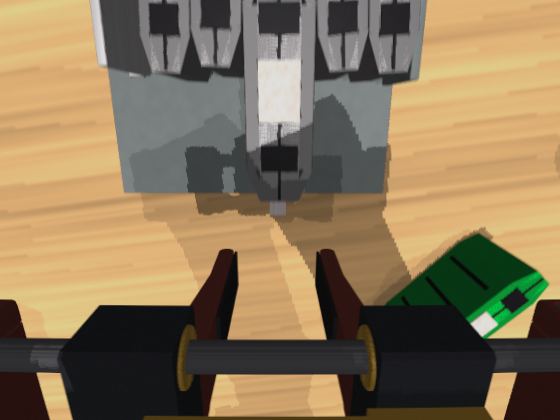

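```bash
python3 - <<'E'
from h import *
c=load('w9')
print(loc(onz(c,(279,203),.1)),loc(onz(c,(278.5,90),.1)),loc(onz(c,(279,158),.1)))
plan(W(-125,-12,.05),down(-97.6))
E
```

```text
[-102.09865576  -12.73846512] [-35.19895848 -12.47086036] [-73.94713965 -12.74455102]
N 2 d [  6.1  -2.8 -91.3]
[45.7, 1.1, -3.0, -0.01, -0.17, 0.05]
[45.6, 1.0, -3.1, -0.01, -0.17, 0.05]
```

Request:
arm_command(
  plan=[
    [25,2,2,0,-0.2,0,1],
    [35,0,-1,0,-0.2,0,1],
    [22,0,0,0,0,0,1],
    [4,0,0,0,0,0,1],
    [0,0,0,0,0,0,1],
  ],
)

```text
t: 9.55
ee_pos: [0.4752, 0.0097, 0.0568]
eef_rot: [-2.161, 0.14, 2.143]
contact_force: [0.2, 0.7, 0.3]
finger_gap: 0.0008
```

```bash
python3 - <<'E'
from h import *
st();print(loc(robot.sense()['ee_pos']));plan(W(-112,-12.5,.05),down(-97.6))
E
```

```text
t 9.55 p [0.4752 0.0097 0.0568] xax [ 0.008  0.001 -1.   ] yaw_y -97.56 F [0.2 0.7 0.3] gap 0.0008
[-129.79333032  -11.19449746]
N 1 d [17.5 -3.6 -6.8]
[6.9, 1.3, -17.7, 0.04, -0.46, 0.14]
```

Request:
arm_command(
  plan=[
    [4,1,-8,0,-0.4,0,1],
    [2,0,-8,0,0,0,1],
    [0,0,-8,0,0,0,1],
    [0,0,-8,0,0,0,1],
    [0,0,-8,0,0,0,1],
  ],
)

```text
t: 10.05
ee_pos: [0.5176, 0.0029, 0.0529]
eef_rot: [-2.153, 0.14, 2.152]
contact_force: [-2.1, 1.6, -1.6]
finger_gap: 0.0005
```

```bash
python3 - <<'E'
from h import *
st();print(loc(robot.sense()['ee_pos']));plan(W(-36,-12.5,.05),down(-97.6))
c=cam('wrist');save(c,'w10')
E
```

```text
t 10.05 p [0.5176 0.0029 0.0529] xax [ 0.001  0.002 -1.   ] yaw_y -97.57 F [-2.1  1.6 -1.6] gap 0.0005
[-86.87336727 -12.330342  ]
N 2 d [50.4 -6.9 -2.9]
[1.4, 0.1, -25.4, 0.02, -0.01, 0.06]
[1.4, 0.1, -25.4, 0.02, -0.01, 0.06]
```

View pics/w10.png

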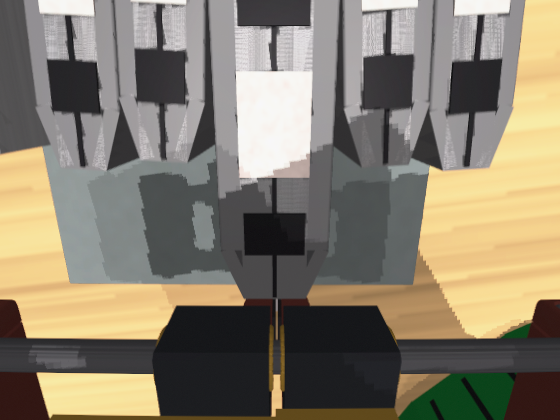

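Contact is clean and centred (case at columns 217–333, fingers at 277). I'll keep pushing.

Request:
arm_command(
  plan=[
    [1,0,-8,0,0,0,1],
    [0,0,-8,0,0,0,1],
    [0,0,-8,0,0,0,1],
    [0,0,-8,0,0,0,1],
  ],
)

```text
t: 10.5
ee_pos: [0.5525, -0.002, 0.0521]
eef_rot: [-2.153, 0.141, 2.151]
contact_force: [-2.8, 0.4, 0.8]
finger_gap: 0.0008
```

```bash
python3 - <<'E'
from h import *
st();print(loc(robot.sense()['ee_pos']))
c=cam('wrist');save(c,'w11')
E
```

```text
t 10.5 p [ 0.5525 -0.002   0.0521] xax [ 0.001  0.002 -1.   ] yaw_y -97.6 F [-2.8  0.4  0.8] gap 0.0008
[-51.6372914  -12.61799577]
```

View pics/w11.png

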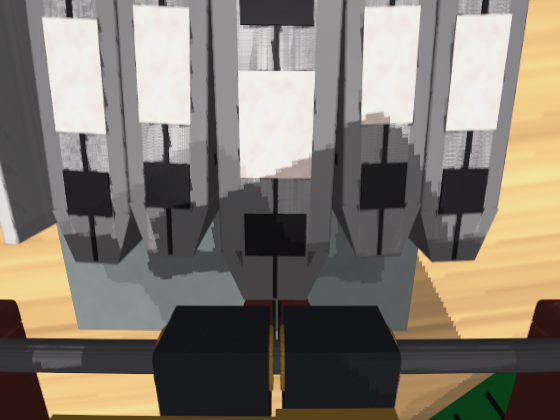

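Request:
arm_command(
  plan=[
    [1,0,-5,0,0,0,1],
    [0,0,-4,0,0,0,1],
    [0,0,-4,0,0,0,1],
  ],
)

```text
t: 10.85
ee_pos: [0.568, -0.0039, 0.0513]
eef_rot: [-2.155, 0.141, 2.149]
contact_force: [-3.1, -0.1, 2.3]
finger_gap: 0.0005
```

Request:
arm_command(
  plan=[
    [0,0,-4,0,0,0,1],
    [0,0,-3,0,0,0,1],
  ],
)

```text
t: 11.05
ee_pos: [0.5701, -0.0042, 0.0504]
eef_rot: [-2.143, 0.142, 2.162]
contact_force: [-14.7, 2.0, 8.9]
finger_gap: 0.0004
```

```bash
python3 - <<'E'
from h import *
st();print(loc(robot.sense()['ee_pos']))
c=cam('wrist');save(c,'w12')
E
```

```text
t 11.05 p [ 0.5701 -0.0042  0.0504] xax [-0.008  0.001 -1.   ] yaw_y -97.58 F [-14.7   2.    8.9] gap 0.0004
[-33.86750311 -12.51005371]
```

View pics/w12.png

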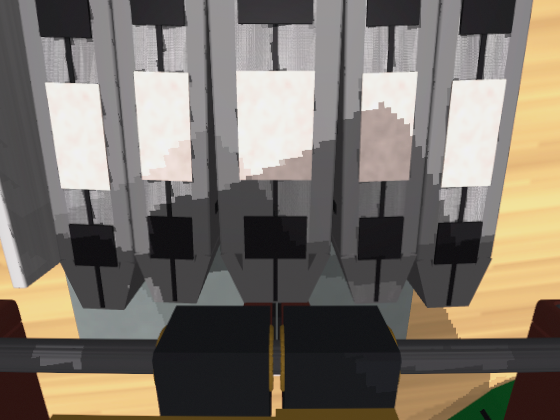

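Request:
arm_command(
  plan=[
    [0,0,6,0,0,0,1],
    [0,0,20,0,0,0,1],
    [-20,0,30,0,0,0,1],
    [-50,0,10,0,0,0,1],
    [-50,0,0,0,0,0,1],
  ],
)

```text
t: 11.6
ee_pos: [0.5026, 0.0045, 0.1686]
eef_rot: [-2.139, 0.14, 2.167]
contact_force: [0.9, 0.0, -0.2]
finger_gap: 0.0006
```

Request:
arm_command(
  plan=[
    [-45,-20,-15,0,0,0,1],
    [-35,-30,-30,0,0,0,1],
    [-15,-30,-35,0,0,0,1],
    [0,-10,-20,0,0,0,1],
    [0,0,0,0,0,0,1],
  ],
)

```text
t: 12.1
ee_pos: [0.6206, 0.0796, 0.2739]
eef_rot: [-2.164, 0.14, 2.135]
contact_force: [0.2, 0.3, -0.7]
finger_gap: 0.0006
```

```bash
python3 - <<'E'
from h import *
st();print(loc(robot.sense()['ee_pos']))
c=cam('wrist');save(c,'w13')
E
```

```text
t 12.1 p [0.6206 0.0796 0.2739] xax [ 0.014  0.004 -1.   ] yaw_y -97.72 F [ 0.2  0.3 -0.7] gap 0.0006
[ 5.19101622 77.22954726]
```

View pics/w13.png

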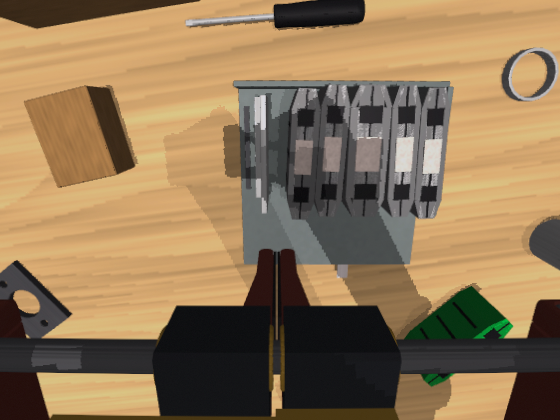

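```bash
python3 - <<'E'
from h import *
c=load('w13');crop(c,'w13a',225,70,465,250,3.3)
plan(W(41,128,.17),down(-97.6))
E
```

```text
N 3 d [  43.3   45.8 -103.9]
[34.9, -16.9, -11.8, -0.04, -0.24, 0.11]
[34.8, -16.9, -12.0, -0.04, -0.24, 0.11]
[34.7, -17.0, -12.1, -0.04, -0.24, 0.11]
```

View pics/w13a.png

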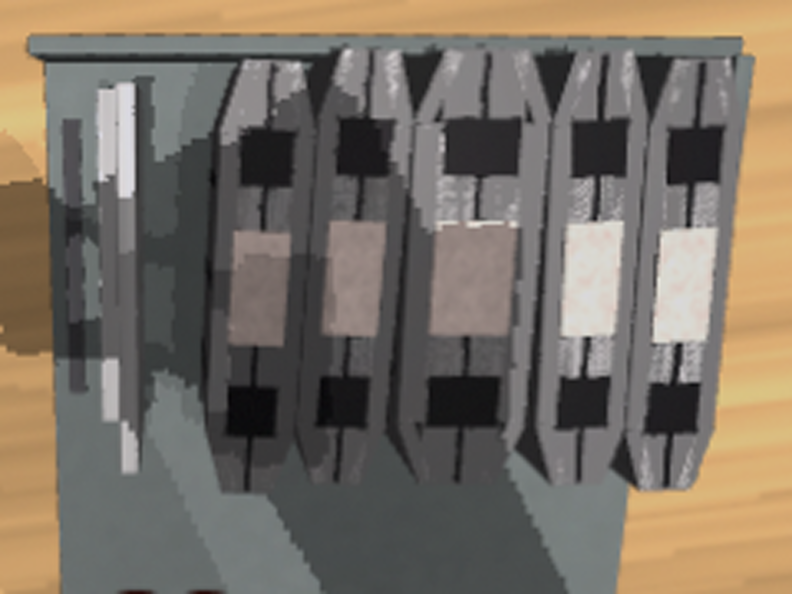

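Request:
arm_command(
  plan=[
    [10,-20,-13,0,-0.3,0.1,1],
    [30,-20,-13,0,-0.3,0.1,1],
    [40,-18,-13,0,-0.2,0.1,1],
    [15,0,0,0,0,0,1],
    [0,0,0,0,0,0,1],
  ],
)

```text
t: 12.65
ee_pos: [0.6655, 0.1277, 0.1775]
eef_rot: [-2.152, 0.153, 2.149]
contact_force: [0.4, -0.5, -1.3]
finger_gap: 0.0003
```

```bash
python3 - <<'E'
from h import *
st();print(loc(robot.sense()['ee_pos']))
plan(W(41,128,.055),down(-97.6))
c=load('w13');A=lambda x,y:(225+x/3.3,70+y/3.3)
for n,p,z in [('plate in f',(138,470),.093),('plate out f',(122,470),.093),('in r',(134,85),.093),('out r',(117,85),.093),('T',(460,432),.1),('Tlab',(473,280),.1),('Tr',(487,120),.1),('Alab',(684,285),.1),('Blab',(592,280),.1),('Clab',(355,280),.1),('Dlab',(260,288),.1)]: print(n,loc(onz(c,A(*p),z)).round(1))
E
```

```text
t 12.65 p [0.6655 0.1277 0.1775] xax [ 0.001 -0.003 -1.   ] yaw_y -97.98 F [ 0.4 -0.5 -1.3] gap 0.0003
[ 43.36085508 130.84204621]
N 3 d [  -2.7   -2.5 -122.5]
[40.8, 0.9, 0.8, -0.13, -0.03, -0.05]
[40.8, 0.9, 0.8, -0.13, -0.03, -0.05]
[40.8, 0.9, 0.8, -0.13, -0.03, -0.05]
plate in f [-19.   86.9]
plate out f [-19.   92.1]
in r [98.7 86.8]
out r [98.7 91.8]
T [ -4.5 -13.9]
Tlab [ 42.7 -14.4]
Tr [ 88.8 -15.1]
Alab [ 41.3 -78.3]
Blab [ 42.7 -50.3]
Clab [42.8 21. ]
Dlab [40.4 49.4]
```

Request:
arm_command(
  plan=[
    [40,0,1,0,0,0,1],
    [40,0,0,0,0,0,1],
    [34,0,0,0,0,0,1],
    [5,0,0,0,0,0,1],
    [0,0,0,0,0,0,1],
  ],
)

```text
t: 13.15
ee_pos: [0.6667, 0.1213, 0.0647]
eef_rot: [-2.16, 0.16, 2.135]
contact_force: [0.2, 0.2, 0.4]
finger_gap: 0.0004
```

```bash
python3 - <<'E'
from h import *
st();print(loc(robot.sense()['ee_pos']))
plan(W(41,106,.05),down(-97.6))
E
```

```text
t 13.15 p [0.6667 0.1213 0.0647] xax [ 0.011 -0.004 -1.   ] yaw_y -98.33 F [0.2 0.2 0.4] gap 0.0004
[ 45.35677086 124.67783832]
N 1 d [ -6.8 -17.9 -14.7]
[14.7, 18.7, 4.3, -0.73, -0.68, -0.13]
```

Request:
arm_command(
  plan=[
    [10,6,3,-0.6,-0.6,-0.1,1],
    [3,6,1,0,0,0,1],
    [1,6,0,0,0,0,1],
    [0,6,0,0,0,0,1],
    [0,6,0,0,0,0,1],
  ],
)

```text
t: 13.65
ee_pos: [0.662, 0.0911, 0.0576]
eef_rot: [-2.162, 0.141, 2.139]
contact_force: [0.0, 0.9, 0.1]
finger_gap: 0.0006
```

```bash
python3 - <<'E'
from h import *
st();print(loc(robot.sense()['ee_pos']))
c=cam('wrist');save(c,'w14')
plan(W(41,75,.055),down(-97.6))
E
```

```text
t 13.65 p [0.662  0.0911 0.0576] xax [ 0.011  0.003 -1.   ] yaw_y -97.7 F [0.  0.9 0.1] gap 0.0006
[44.74075488 94.07197268]
N 1 d [ -6.2 -16.7  -2.5]
[2.4, 17.4, 3.9, -0.18, -0.6, 0.16]
```

View pics/w14.png

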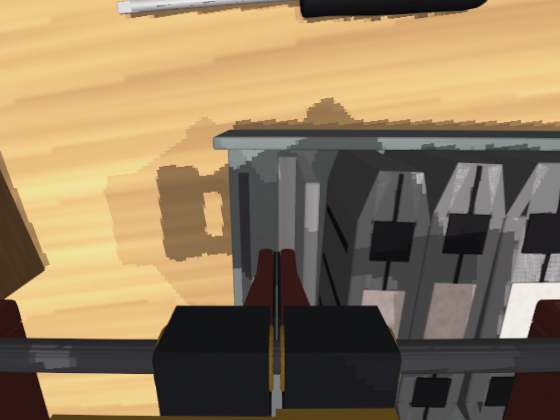

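Request:
arm_command(
  plan=[
    [1,6,2,0,-0.5,0,1],
    [0,6,0,0,0,0,1],
    [0,6,0,0,0,0,1],
  ],
)

```text
t: 14.0
ee_pos: [0.6584, 0.0742, 0.0574]
eef_rot: [-2.153, 0.136, 2.145]
contact_force: [2.4, 6.4, -1.9]
finger_gap: 0.0005
```

```bash
python3 - <<'E'
from h import *
st();print(loc(robot.sense()['ee_pos']))
c=cam('wrist');save(c,'w15')
E
```

```text
t 14.0 p [0.6584 0.0742 0.0574] xax [ 0.004  0.007 -1.   ] yaw_y -97.64 F [ 2.4  6.4 -1.9] gap 0.0005
[43.35806427 76.91170816]
```

View pics/w15.png

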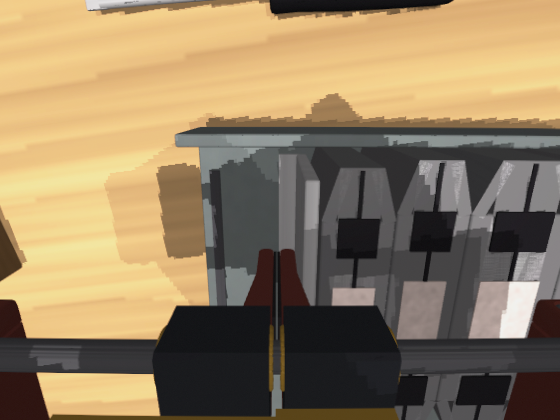

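Request:
arm_command(
  plan=[
    [1,4,1,0,0,0,1],
    [0,4,0,0,0,0,1],
  ],
)

```text
t: 14.25
ee_pos: [0.6585, 0.0739, 0.0577]
eef_rot: [-2.156, 0.119, 2.136]
contact_force: [1.1, 9.2, -3.1]
finger_gap: 0.0003
```

Request:
arm_command(
  plan=[
    [1,3,1,0,0,0,1],
    [0,3,0,0,0,0,1],
  ],
)

```text
t: 14.45
ee_pos: [0.6586, 0.0742, 0.0579]
eef_rot: [-2.159, 0.105, 2.129]
contact_force: [-0.0, 7.0, -2.9]
finger_gap: 0.0005
```

```bash
python3 - <<'E'
from h import *
st();print(loc(robot.sense()['ee_pos']))
E
```

```text
t 14.45 p [0.6586 0.0742 0.0579] xax [ 0.016  0.026 -1.   ] yaw_y -97.15 F [-0.   7.  -2.9] gap 0.0005
[43.52633522 76.90099204]
```

```bash
python3 - <<'E'
from h import *
c=cam('wrist');save(c,'w16');crop(c,'w16a',180,110,560,320,2.1)
for n in ['scene','side']:
    c=cam(n);save(c,n+'2')
crop(load('scene2'),'c16',235,180,355,270,6.6)
E
```

```text
(no output)
```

View pics/w16a.png

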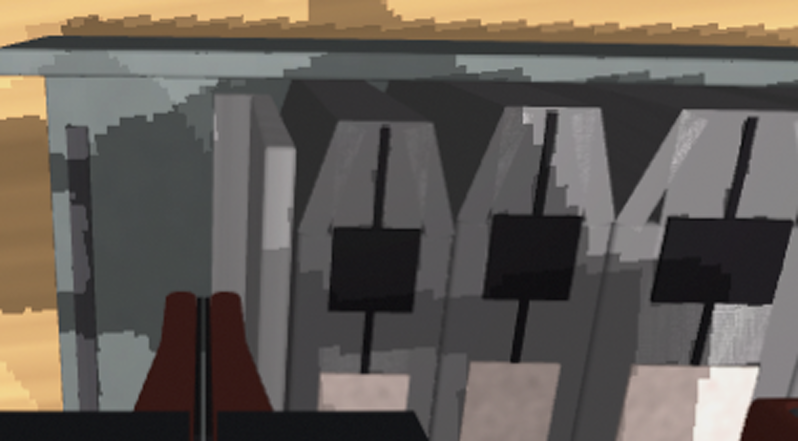

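View pics/c16.png

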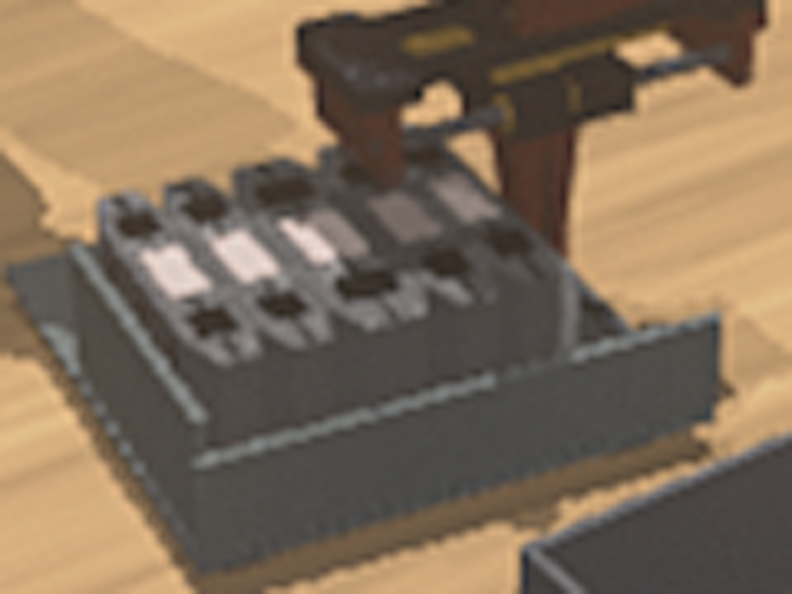

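```bash
python3 - <<'E'
from h import *
c=load('w16');A=lambda x,y:(180+x/2.1,110+y/2.1)
for n,p,z in [('plate out r?',(250,98),.093),('in r',(293,146),.093),('mid out',(262,146),.093),('D slot',(375,270),.1),('C slot',(532,257),.1),('T slot',(725,260),.1)]: print(n,loc(onz(c,A(*p),z)).round(1))
c=load('scene2');A=lambda x,y:(235+x/6.6,180+y/6.6)
for n,p,z in [('A',(174,268),.1),('B',(245,256),.1),('T',(325,238),.1),('C',(405,215),.1),('D',(467,196),.1),('plate in r',(560,345),.093)]: print(n,loc(onz(c,A(*p),z)).round(1))
E
```

```text
plate out r? [108.8  66.6]
in r [100.2  58.5]
mid out [100.1  64.1]
D slot [79.1 43.5]
C slot [82.  15.6]
T slot [ 82.  -19.2]
A [ 39.1 -78.9]
B [ 43.2 -51.3]
T [ 44.9 -18.3]
C [43.3 17.1]
D [41.2 45.6]
plate in r [140.2  32.5]
```

```bash
python3 - <<'E'
from h import *
st();plan(W(41,72,.055),down(-97.6))
E
```

```text
t 14.6 p [0.6585 0.0742 0.0579] xax [ 0.016  0.026 -1.   ] yaw_y -97.15 F [ 1.2  7.9 -0.7] gap 0.0002
N 1 d [-3.1 -4.5 -2.9]
[2.7, 5.0, 2.5, 0.44, -0.7, 1.58]
```

Request:
arm_command(
  plan=[
    [1,9,1,0.4,-0.7,1.6,1],
    [0,9,0,0,0,0.5,1],
    [0,9,0,0,0,0.5,1],
  ],
)

```text
t: 14.9
ee_pos: [0.6579, 0.0735, 0.0583]
eef_rot: [-2.165, 0.11, 2.145]
contact_force: [3.6, 17.8, -5.7]
finger_gap: 0.0005
```

```bash
python3 - <<'E'
from h import *
st();print(loc(robot.sense()['ee_pos']))
E
```

```text
t 14.9 p [0.6579 0.0735 0.0583] xax [ 0.01   0.013 -1.   ] yaw_y -96.65 F [ 3.6 17.8 -5.7] gap 0.0005
[42.91718221 76.15571115]
```

At 18 N the row holds firm, so it is tight. I'll retract and look again.

Request:
arm_command(
  plan=[
    [0,-5,0,0,0,0,1],
    [0,-20,0,0,0,0,1],
    [0,-25,0,0,0,0,1],
    [-40,-5,0,0,0,0,1],
    [-50,0,0,0,0,0,1],
  ],
)

```text
t: 15.4
ee_pos: [0.6578, 0.1255, 0.1421]
eef_rot: [-2.151, 0.117, 2.167]
contact_force: [-0.1, 1.0, 0.3]
finger_gap: 0.0006
```

Request:
arm_command(
  plan=[
    [-50,10,5,0,0,0,1],
    [-45,30,5,0,0,0,1],
    [-20,40,5,0,0,0,1],
    [0,40,0,0,0,0,1],
    [0,0,0,0,0,0,1],
  ],
)

```text
t: 15.9
ee_pos: [0.6318, 0.0034, 0.2644]
eef_rot: [-2.163, 0.121, 2.159]
contact_force: [0.4, -0.7, -1.0]
finger_gap: 0.0005
```

```bash
python3 - <<'E'
from h import *
st();print(loc(robot.sense()['ee_pos']))
c=cam('wrist');save(c,'w17');c=cam('scene');save(c,'sc3');crop(c,'sc3a',225,155,405,275,4.4)
E
```

```text
t 15.9 p [0.6318 0.0034 0.2644] xax [ 0.002  0.003 -1.   ] yaw_y -96.59 F [ 0.4 -0.7 -1. ] gap 0.0005
[26.29735277  3.17959713]
```

View pics/w17.png

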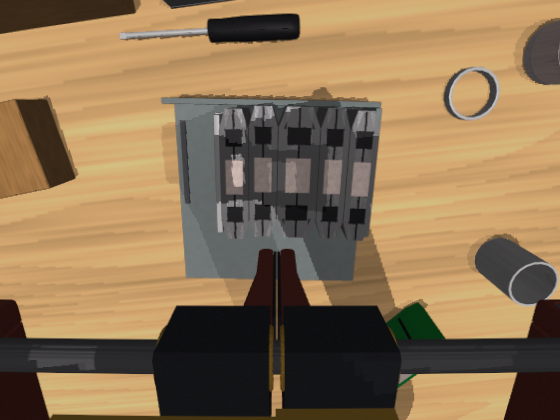

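View pics/sc3a.png

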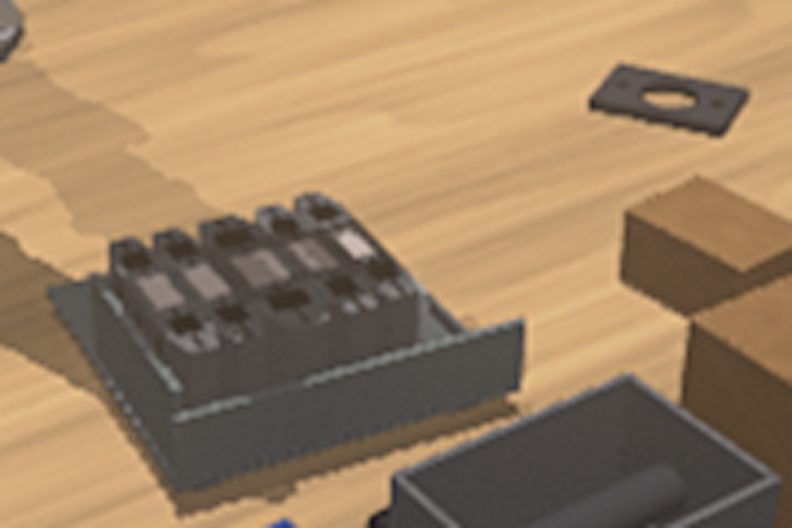

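```bash
python3 - <<'E'
from h import *
c=load('w17');crop(c,'w17a',155,90,395,285,3.3)
for n,p,z in [('D',(237,174),.1),('C',(263,175),.1),('T',(297.5,175),.1),('B',(332,177),.1),('A',(361,179),.1),('plate f',(219.5,231),.093),('FL',(187,279),.02),('FR',(353,280),.02)]: print(n,loc(onz(c,p,z)).round(1))
E
```

```text
D [44.1 40.9]
C [43.5 15.5]
T [ 44.1 -18.2]
B [ 42.7 -52. ]
A [ 41.2 -80.6]
plate f [-18.6  61.3]
FL [-117.1  120.4]
FR [-114.6 -103.2]
```

View pics/w17a.png

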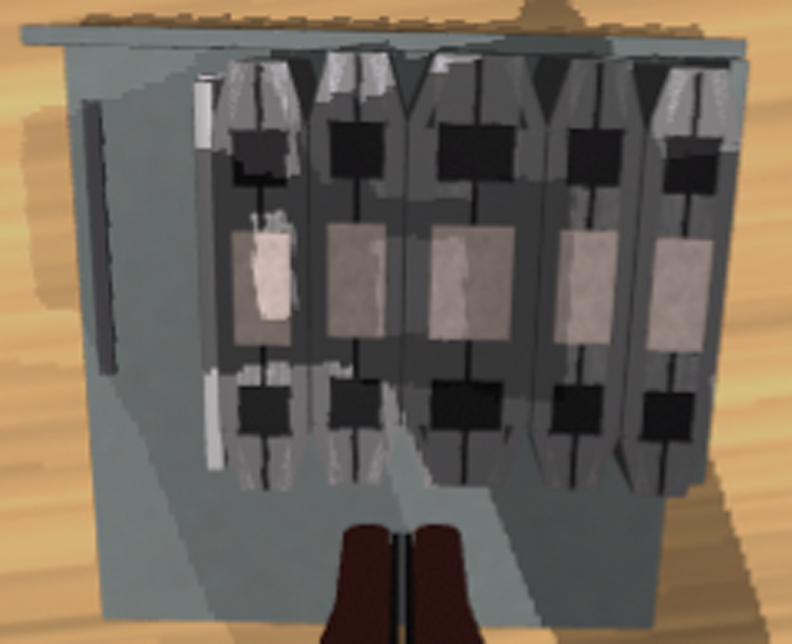

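The row is tight and upright. The thick case is at x≈44, y≈-18 (place ≈-13), the other four are within about 4 mm of the wall, and the arm is clear. Handing in.

```bash
python3 - <<'E'
from h import *
st();print(robot.job_done())
E
```

```text
t 16.0 p [0.632  0.0101 0.2641] xax [ 0.002  0.007 -1.   ] yaw_y -96.21 F [0.1 0.4 0.2] gap 0.0003
the job is handed in; nothing more can be done
None
```

The thick case is home in the third place and the end plate is slid up snug. I handed the job in at 16.0 s; no verdict is reported.

I gripped the loose grey case and pushed it part-way into the gap. I then let go and pushed it home with shut fingers until the force rose to about 15 N at the back wall. I pushed the end plate up until the row held firm at about 18 N, then withdrew clear of everything.

**Last checks, from the wrist and scene pictures (accuracy about 2–3 mm):**
- **Thick case:** x ≈ 44 mm, about 5 mm sideways of the marked place (limit 18 mm), and it looks upright and lengthwise.
- **Row cases:** x ≈ 41–44 mm, all looking upright. A, next to the fixed wall, sits about 3 mm forward of the thick case, within the 11 mm allowed.
- **End plate:** estimated from pictures only at about 0.037 m of travel; the joint value could not be read directly.
- **Bystanders:** none looked moved in the views taken.

**Disagreement:** the first wrist picture, taken while the arm was still settling, put the row cases about 4–5 mm too far forward (39 mm instead of 44 mm). I stopped on contact force rather than on that reading, and the later views agree with the stated dimensions.

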